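Unlock the recipe tablet by tracing its pattern

ROBOT

A 6-joint arm with a two-finger parallel gripper is mounted at the origin on the work surface; the furniture and walls round the work are solid. World frame = base frame: x ahead of the robot, y to its left, z up, the work surface at z = 0. Lengths are in mm, angles in rad, forces in N, time in s.
With the tool pointing down it reaches from about 350 to 975 mm from the base axis. Payload 7.1 kg.
Tool frame: the origin (TCP) lies at the very end of the fingers, on their centre line; the grasp point (between the pads) lies 19 mm behind it (ctrl.grasp_offset is the distance from the TCP to the grasp point, in mm); z points along the fingers, y is the line along which they close (so a half turn about z gives the same grasp; the last joint's range is limited). The gripper opens to 88 mm and grips with 3 to 60 N. Pads are 20 mm wide; open, the fingers measure 115 mm over their backs; the gripper's body (75 mm by 178 mm) begins 61 mm behind the grasp point.
Start: joints at [-1.299, 0.423, 1.63, -0, 1.089, -0.019], TCP at [179.217, -598.737, 222.675] pointing down, gripper open.
Joint ranges: [-3, 3], [-0.9, 2.11], [0.09, 2.58], [-1.31, 4.45], [0.11, 2.69], [-2.54, 2.54]. Speed limits (rad/s): [2.39, 2.39, 3.01, 3.14, 3.14, 3.14].

INTERFACE

Orientations are given as a rotation vector (axis times angle).
In Python, from workcell import ctrl, viewer, ticket, models gives the robot as it stands.
- The arm moves only by the tool play_rows, never from a script. Its arguments are lists of equal length, an entry for each row: "dp": the shift along the world's x, y, z in mm, a list of three; "yaw": the turn about the world's z in degrees. In form: {"dp": [[tx, ty, tz], ...], "yaw": [yaw, ...]}. A call has 1 to 8 rows; each row shifts and turns the commanded pose from where the row before left it; what a row does not reach is not made up. A row lasts 1/12 s, in which the tool goes at most 41.7 mm and 7.16 degrees, less where a joint would pass 70% of its speed; a pose out of reach is approached as far as the arm can. A call is refused whole if a number of a shift passes 41.7 or a number of a turn 7.16, either way. A call with a gripper value outside its range is refused whole. "gripper" is the closure, from 0 (fully open) to 1 (shut), set as the call begins (left out, the last holds). The fingers move at their own pace and stop on an object; the grip force is fixed at half the most. Time passes only in rows, so rows that do not move let the fingers close. It gives the time, the measured TCP pose, the force, the opening and the grip force at its end, in the units of the state.
- ctrl.get_obs(): the state, without advancing time (a new reading comes with each control period).
- viewer.get_image(name): name is "side" or "top"; returns a dict with "pixels" (384x512x3 uint8, red, green, blue), "range_z" (384x512 float32, mm along the optical axis (not along the pixel's ray), 0 where there is no reading), "fx", "fy", "cx", "cy" (pixels), "T" (4x4, takes a point from camera to world coordinates). Camera axes: x right, y up, looking along -z (the intrinsics and any distortion apply to the point x, -y, -z); pixel columns grow to the right and rows downward; lengths in mm; the calibration is good to about 2 mm. A picture is of the moment at which its call begins.
- ticket.close_job(): hands the job in; it is judged then, once.
Trained networks look in a picture, given as the dict that the camera call returned (one of the last four; its "shot" number tells which), for a name from the list of things; names that differ only in an ending like _2 or _b are one class to them, and where a whole thing is asked for, a point or a joint stands for the part that bears it (a point fixed in the world has none). Each returns a list of dicts, best first, with "conf" (0 to 1); they miss things now and then, are a little off and sometimes report something else, mostly with a low value. They report only what shows in the picture. A call takes as long as a camera call.
- models.look_for(picture, name): "bbox" ([centre column, centre row, width, height] in pixels, round what is visible of it).
- models.landmark_of(picture, name): "location" ([column, row] in pixels: a listed point, or the origin of a listed thing).
The state is a dict: "t": time; "qpos": joint angles; "qvel": joint speeds; "joint_torque": joint torques, N m; "ee_pos": TCP position; "orientation": TCP orientation; "ft_force": force on the tool from outside, world axes, zero at the start; "moment": the same for the moment, N m; "width": finger opening in mm; "grasp_force": force on a finger pad.
Only numpy, scipy, OpenCV 4.12 (cv2) and the standard library are available. Lean on these libraries where they do the work, as an engineer would, in place of code of your own. Each camera call takes 0.05 s, during which the arm holds its last target. There are 200 camera calls.

TASK

Unlock the tablet: close the gripper, touch the green dot on its screen with the closed fingertips and slide them along the white Z-shaped line, dot after dot, to the red dot, with a light touch all the way and without touching the two grey dots. Finish while still holding the fingertips lightly on the red dot: do not lift off. Leave the tablet lying where it is (never lift it or shove it along) and do not disturb the things around it.

Things in the scene. Friction and masses are not known exactly. Their poses are not given: they have to be found in the camera images.
- recipe_tablet: loose tablet, teal case, black screen, 135 x 205 x 16 mm, 0.44 kg, any yaw. Origin: centre of its underside; x along the short side, y along the long side, z up. Screen 119 x 188 mm, its surface 16 mm above the origin. It shows nine flat dots, 12 to 20 mm across, at x = 45, 0, -45 and y = 60, 0, -60 mm. The grey dots (0, 60) and (0, -60) are off the line
- screen (a joint): how far the cushioned screen is pressed into the tablet (m): 0 untouched, stops at 0.0035; it begins to sink at about 1 N, sinks 1 mm at about 4 N and springs back
- start_dot (a point): centre of the green dot (20 mm across), at (45, 60) mm on the screen surface, where the tracing starts; the white line (4 mm wide, flat) runs from here straight through the white dot (45, 0) to the first corner
- first_corner (a point): centre of the white dot at the first corner of the Z, at (45, -60) mm on the screen surface; from here the line slants straight through the centre dot (0, 0) to the second corner
- second_corner (a point): centre of the white dot at the second corner of the Z, at (-45, 60) mm on the screen surface; from here the line runs straight through (-45, 0) to the red dot
- end_dot (a point): centre of the red dot (20 mm across), at (-45, -60) mm on the screen surface, where the tracing ends and the fingertips stay
- small_cup: loose white cup with a handle, 59 x 83 x 55 mm, standing some 40 mm beside one long side of the tablet; origin: centre of its underside; leave it alone
- spoon: loose metal teaspoon, 130 x 27 x 11 mm, lying some 25 mm beside the other long side of the tablet; origin: centre of its underside; leave it alone
- salt: loose salt shaker with a grey cap, 44 x 44 x 90 mm, to the right; origin: centre of its underside; leave it alone
- timer: loose red and white kitchen timer, 63 x 63 x 58 mm, at the back; origin: centre of its underside; leave it alone
- tin: loose food tin, 86 x 86 x 40 mm, to the right; origin: centre of its underside; leave it alone

How it is judged (in metres and radians):
On the way, in this order (a step that is already met when the one before it is completed fails the run):
1. the fingertips touch the green dot (contact force between the fingers and recipe_tablet above 0.2 N and horizontal distance between the grasp point and start_dot below 0.014 m), for 0.04 s.
2. still touching, at a quarter along the first bar (contact force between the fingers and recipe_tablet above 0.2 N and x of the grasp point in the frame of recipe_tablet between 0.032 and 0.058 m and y of the grasp point in the frame of recipe_tablet between 0.017 and 0.043 m), for 0.04 s.
3. still touching, at the middle dot of the first bar (contact force between the fingers and recipe_tablet above 0.2 N and x of the grasp point in the frame of recipe_tablet between 0.032 and 0.058 m and y of the grasp point in the frame of recipe_tablet between -0.013 and 0.013 m), for 0.04 s.
4. still touching, at the first corner (contact force between the fingers and recipe_tablet above 0.2 N and horizontal distance between the grasp point and first_corner below 0.014 m), for 0.04 s.
5. still touching, at the centre dot (contact force between the fingers and recipe_tablet above 0.2 N and x of the grasp point in the frame of recipe_tablet between -0.013 and 0.013 m and y of the grasp point in the frame of recipe_tablet between -0.013 and 0.013 m), for 0.04 s.
6. still touching, at three quarters along the slanting bar (contact force between the fingers and recipe_tablet above 0.2 N and x of the grasp point in the frame of recipe_tablet between -0.0355 and -0.0095 m and y of the grasp point in the frame of recipe_tablet between 0.017 and 0.043 m), for 0.04 s.
7. still touching, at the second corner (contact force between the fingers and recipe_tablet above 0.2 N and horizontal distance between the grasp point and second_corner below 0.014 m), for 0.04 s.
8. still touching, at a quarter along the last bar (contact force between the fingers and recipe_tablet above 0.2 N and x of the grasp point in the frame of recipe_tablet between -0.058 and -0.032 m and y of the grasp point in the frame of recipe_tablet between 0.017 and 0.043 m), for 0.04 s.
9. still touching, at the middle dot of the last bar (contact force between the fingers and recipe_tablet above 0.2 N and x of the grasp point in the frame of recipe_tablet between -0.058 and -0.032 m and y of the grasp point in the frame of recipe_tablet between -0.013 and 0.013 m), for 0.04 s.
10. still touching, at the red dot (contact force between the fingers and recipe_tablet above 0.2 N and horizontal distance between the grasp point and end_dot below 0.014 m), for 0.04 s.
At the end, for the whole second after the job is handed in: The closed fingertips rest on the red dot (midpoint between the pads within 14 mm of its centre in plan), pressing with 0.2 to 15 N; the tablet lies flat and still, within 25 mm of where it was. Every dot of the line, and one point between dots on each bar, was touched in order, within about 13 mm (all of step 10 and contact force between the fingers and recipe_tablet below 15 N and linear speed of recipe_tablet below 0.02 m/s and distance of recipe_tablet from where it was at the start of the episode below 0.025 m and angle between recipe_tablet's own z axis and vertical below 0.05 rad); the arm keeps its last pose, push and grip.
It fails at once if the tablet is pressed hard (over 25 N) (contact force between the fingers and recipe_tablet above 25 N).
It fails at once if the screen is touched at a grey dot (within 15 mm of its centre) (contact force between the fingers and recipe_tablet above 0.2 N and ((x of the grasp point in the frame of recipe_tablet between -0.015 and 0.015 m and y of the grasp point in the frame of recipe_tablet between 0.045 and 0.075 m) or (x of the grasp point in the frame of recipe_tablet between -0.015 and 0.015 m and y of the grasp point in the frame of recipe_tablet between -0.075 and -0.045 m))).
It fails at once if the tablet is lifted or tipped (height (world z) of recipe_tablet above 0.012 m or angle between recipe_tablet's own z axis and vertical above 0.12 rad).
It fails at once if the tablet is shoved more than 25 mm (distance of recipe_tablet from where it was at the start of the episode above 0.025 m).
It fails at once if a thing beside the tablet is disturbed (moved over 15 mm) (distance of any of small_cup, spoon, salt, timer, tin from where it was at the start of the episode above 0.015 m).
It also fails if it takes over 51 s, if anything falls off the work surface, if the arm or the gripper's body presses on something with over 40 N, if the wrist force passes 120 N, or if a joint passes its speed limit or range.

## Working session

There is one attempt and no reset: what is moved stays moved. The work goes in short steps, Python scripts to look and compute and a tool call to move; the robot and the scene stay as the last step left them, time stands still between calls to the robot, and variables do not carry over. Pictures are saved under pics/ and viewed, at most 10 in all, crops included, and the job is handed in when it is done.

Besides the shell and the picture viewer there is one more tool, called by a JSON object that holds its "op" and its "data". play_rows: Moves the arm, as the interface text tells. Its arguments: {"type":"object","properties":{"dp":{"type":"array"},"yaw":{"type":"array"},"gripper":{"type":"number"}},"required":["dp","yaw"]}

```bash
mkdir -p pics; cat > h.py <<'E'
import numpy as np, cv2
from workcell import ctrl, viewer, ticket, models
def world(p,u,v,z=None):
    d=np.array([(u-p['cx'])/p['fx'],-(v-p['cy'])/p['fy'],-1.]); T=np.array(p['T'])
    if z is None:
        r=p['range_z'][int(round(v)),int(round(u))]; return T[:3,:3]@(d*r)+T[:3,3]
    w=T[:3,:3]@d; return T[:3,3]+w*(z-T[2,3])/w[2]
E
python3 - <<'E'
from h import *
for n in('top','side'):
    p=viewer.get_image(n); cv2.imwrite(f'pics/{n}1.png',p['pixels'][:,:,::-1]); print(n,p.get('dist'),[k for k in p],np.round(np.array(p['T'])[:3,3]))
    for k in('start_dot','first_corner','second_corner','end_dot','recipe_tablet','small_cup','spoon','salt','timer','tin'):
        for r in models.landmark_of(p,k)[:1]:
            u,v=r['location']; print(k,round(r['conf'],2),np.round([u,v]),np.round(world(p,u,v,16 if 'dot' in k or 'corner' in k else 0),1),np.round(world(p,u,v),1))
o=ctrl.get_obs();print(o['t'],o['ee_pos'],o['orientation'],o['ft_force'],o['width'],ctrl.grasp_offset)
E
```

```text
top None ['pixels', 'range_z', 'fx', 'fy', 'cx', 'cy', 'T', 'shot'] [ 487.  -72. 1139.]
first_corner 0.84 [227. 231.] [505.1  21.3  16. ] [505.1  21.4  14.9]
second_corner 0.82 [254. 177.] [641.2 -45.3  16. ] [641.6 -45.2  12.7]
end_dot 0.78 [214. 201.] [581.   55.5  16. ] [581.   55.5  16.1]
recipe_tablet 0.61 [239. 200.] [583.4  -7.7   0. ] [582.2  -8.5  13.7]
small_cup 0.91 [281. 240.] [ 482.5 -114.2    0. ] [ 482.6 -114.     6.2]
spoon 0.7 [217. 168.] [666.   50.8   0. ] [663.9  49.4  12.9]
salt 0.64 [370. 213.] [ 554.9 -341.9    0. ] [ 552.2 -331.3   45. ]
timer 0.85 [286. 127.] [ 774.5 -127.1    0. ] [ 763.1 -124.9   45.4]
tin 0.96 [366. 260.] [ 434.4 -329.1    0. ] [ 436.1 -321.1   35.7]
side None ['pixels', 'range_z', 'fx', 'fy', 'cx', 'cy', 'T', 'shot'] [343. 718. 688.]
start_dot 0.92 [272. 198.] [ 570.9 -100.1   16. ] [ 571.5 -102.4   14.2]
first_corner 0.7 [285. 231.] [502.6  13.1  16. ] [503.1  10.9  13.9]
second_corner 0.95 [236. 201.] [654.9 -55.8  16. ] [655.4 -57.1  14.8]
end_dot 0.74 [247. 238.] [581.   65.4  16. ] [580.7  66.3  16.9]
recipe_tablet 0.68 [261. 222.] [571.6 -16.4   0. ] [566.3   0.6  15.9]
small_cup 0.95 [309. 206.] [ 473.4 -120.7    0. ] [467.9 -85.7  28.7]
spoon 0.59 [216. 227.] [670.8  38.8   0. ] [666.   48.8  10.1]
salt 0.74 [296. 158.] [ 564.2 -331.2    0. ] [ 563.  -325.5    3.8]
timer 0.57 [206. 182.] [ 772.1 -126.1    0. ] [758.4 -99.1  22. ]
tin 0.95 [338. 166.] [ 430.9 -335.     0. ] [ 427.8 -296.8   24.9]
1.1 [ 179.21049666 -598.75422565  222.70042177] [ 3.10841352e+00  4.55105712e-01 -2.07621999e-06] [ 1.15060939 -0.32744514 -0.32937216] 88.02226831412186 18.700000000000003
```

```bash
python3 - <<'E'
from h import *
p=viewer.get_image('top'); q=viewer.get_image('side')
a=cv2.resize(p['pixels'][130:280,170:320],None,fx=4,fy=4,interpolation=cv2.INTER_CUBIC)
cv2.imwrite('pics/topc.png',a[:,:,::-1][:, :600])
b=cv2.resize(q['pixels'][150:280,190:340],None,fx=4,fy=4,interpolation=cv2.INTER_CUBIC)
cv2.imwrite('pics/sidec.png',b[:,:,::-1])
for n,r in(('top',p),('side',q)):
    I=r['pixels'].astype(int)
    hsv=cv2.cvtColor(r['pixels'],cv2.COLOR_RGB2HSV)
    for c,m in(('red',(I[...,0]>I[...,1]*1.8)&(I[...,0]>90)),('green',(I[...,1]>I[...,0]*1.5)&(I[...,1]>I[...,2]*1.3)&(I[...,1]>80)),('teal',(hsv[...,0]>80)&(hsv[...,0]<105)&(hsv[...,1]>110)&(hsv[...,2]>50))):
        k,l,s,ce=cv2.connectedComponentsWithStats(m.astype(np.uint8))
        for i in range(1,k):
            if s[i,4]>8: print(n,c,s[i],np.round(ce[i],1),np.round(world(r,*ce[i],16),1))
            if c=='teal' and s[i,4]>100:
                vv,uu=np.nonzero(l==i); w=np.array([world(r,x,y,16)[:2] for x,y in zip(uu,vv)],np.float32); print(cv2.minAreaRect(w))
E
```

```text
top red [342 109  22  21 293] [352.6 118.9] [ 793.6 -296.3   16. ]
top red [274 111  26  25 498] [286.6 123.2] [ 781.2 -127.5   16. ]
top red [  0 124  25  29 598] [ 10.5 137.7] [738.5 579.   16. ]
top red [  20  141   31   50 1035] [ 36.5 163.4] [672.4 508.3  16. ]
top red [209 195   9   9  62] [212.7 199.2] [584.4  58.   16. ]
top red [463 203  33  37 730] [478.4 221. ] [ 535.2 -606.5   16. ]
top green [465  90  10   9  65] [469.3  94.2] [ 860.5 -596.8   16. ]
top green [268 203   9  10  63] [272.1 207.2] [565.6 -91.8  16. ]
top teal [ 194  161   98   87 1265] [242.6 204.4] [571.9 -17.5  16. ]
((574.617431640625, -17.07996368408203), (143.17929077148438, 211.5628662109375), 28.87953758239746)
side red [457  19   5   2  10] [459.   19.5] [    2.7 -2180.5    16. ]
side red [311 113  24  12 179] [323.  118.4] [ 532.5 -592.2   16. ]
side red [220 121  15  13 145] [226.6 127.6] [ 825.9 -412.2   16. ]
side red [194 162  22  19 302] [204.5 172.1] [ 786.4 -147.6   16. ]
side red [329 164   7   4  15] [331.5 166. ] [ 448.4 -303.4   16. ]
side red [242 232   9   7  52] [246.2 235.3] [585.3  57.2  16. ]
side red [ 26 300  36  31 549] [ 45.3 313. ] [875.2 387.5  16. ]
side red [   0  331   27   53 1158] [ 11.  358.6] [864.8 483.   16. ]
side red [ 87 349   7  13  44] [ 90.8 353. ] [741.5 429.7  16. ]
side red [102 348   4  10  19] [103.2 352.3] [721.8 421.4  16. ]
side red [ 95 355  27  29 350] [111.8 373. ] [685.2 449.2  16. ]
side red [132 356  15  17 134] [140.2 362.6] [649.9 417.4  16. ]
side red [128 369   7   7  24] [130.1 372.5] [656.5 438.4  16. ]
side red [ 32 381  13   3  26] [ 37.7 382.5] [791.  502.6  16. ]
side green [269 197   8   6  36] [272.5 199.8] [565.9 -92.3  16. ]
side teal [229 191  68  62 742] [261.8 231.8] [554.1  33.6  16. ]
((572.200927734375, -9.141769409179688), (136.16184997558594, 212.9358673095703), 28.991788864135742)
```

View pics/topc.png

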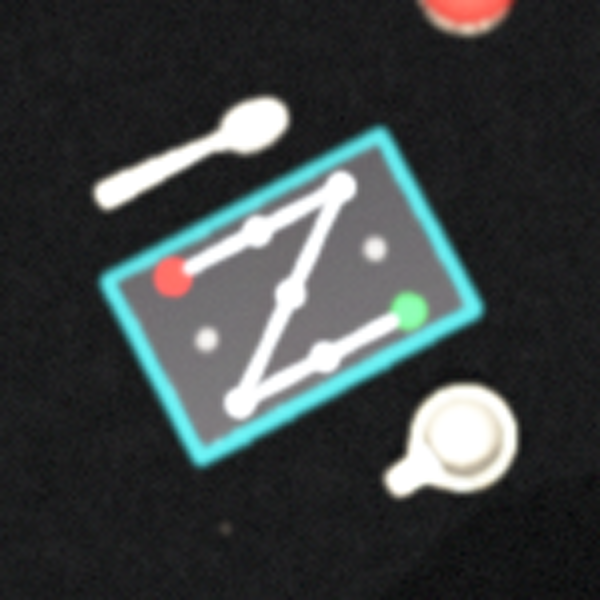

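View pics/sidec.png

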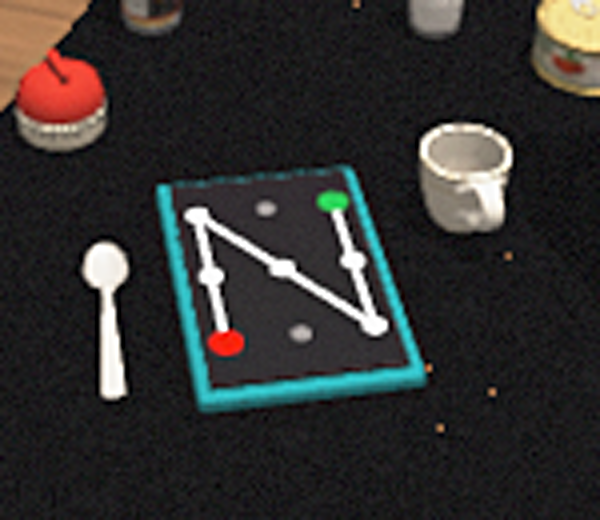

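The top crop shows green at (409,312), red at (173,277), the cup at lower right and the spoon at upper left. In the side crop, green is at (332,201) and red at (226,343). Both views agree on world positions: green (565.5,-91.6), first corner (506.5,12.8), second corner (643.9,-47.2), red (584.9,57.2).

{"op": "play_rows", "data": {"dp": [[16, 20, 0], [20, 26, 0], [20, 26, 0], [20, 26, 0], [20, 26, 0], [20, 26, 0], [20, 26, 0], [20, 26, 0]], "yaw": [0, 0, 0, 0, 0, 0, 0, 0], "gripper": 1}}

```text
t: 1.87
ee_pos: [336.0, -395.5, 222.9]
orientation: [3.108, 0.455, 0.0]
ft_force: [0.6, 0.6, -0.1]
width: 38.0
grasp_force: 0.0
```

{"op": "play_rows", "data": {"dp": [[20, 26, 0], [20, 26, 0], [20, 26, 0], [20, 26, 0], [20, 26, 0], [20, 26, 0], [20, 26, 0], [20, 26, 0]], "yaw": [0, 0, 0, 0, 0, 0, 0, 0]}}

```text
t: 2.53
ee_pos: [496.1, -187.3, 222.9]
orientation: [3.108, 0.455, 0.001]
ft_force: [0.6, -0.7, -0.6]
width: 0.2
grasp_force: 0.0
```

{"op": "play_rows", "data": {"dp": [[17.5, 24, 0], [17.5, 24, 0], [17.5, 24, -10], [17, 23.5, -30], [0, 0, -40], [0, 0, -40], [0, 0, -35], [0, 0, -20]], "yaw": [0, 0, 0, 0, 0, 0, 0, 0]}}

```text
t: 3.2
ee_pos: [562.6, -92.5, 44.0]
orientation: [-3.107, -0.456, 0.007]
ft_force: [-0.9, 0.0, 0.5]
width: 0.5
grasp_force: 0.0
```

{"op": "play_rows", "data": {"dp": [[0, 0, -10], [0, 0, -5], [0, 0, 0], [0, 0, 0]], "yaw": [0, 0, 0, 0]}}

```text
t: 3.53
ee_pos: [565.7, -93.5, 33.9]
orientation: [3.108, 0.455, 0.003]
ft_force: [0.0, 0.4, -0.1]
width: 0.5
grasp_force: 0.0
```

```bash
python3 - <<'E'
from h import *
o=ctrl.get_obs();print(o['t'],o['ee_pos'],o['ft_force'],o['width'],o['qpos'])
q=viewer.get_image('side');print(ctrl.get_obs()['ft_force'])
b=cv2.resize(q['pixels'][150:280,190:340],None,fx=4,fy=4,interpolation=cv2.INTER_CUBIC)
cv2.imwrite('pics/side2.png',b[:,:,::-1])
# tip projection
T=np.array(q['T']);c=T[:3,:3].T@(np.array(o['ee_pos'])-T[:3,3])
u=q['cx']+q['fx']*c[0]/-c[2];v=q['cy']+q['fy']*-c[1]/-c[2];print('tip in crop',(u-190)*4,(v-150)*4)
E
```

```text
3.5333 [565.69447928 -93.53056437  33.8796379 ] [ 0.00469768  0.39052732 -0.08784429] 0.518272174579116 [-1.84633060e-01  6.23172636e-01  1.83987336e+00  6.50288202e-05
  6.76619953e-01  1.09551471e+00]
[-0.00057514 -0.16248475 -0.3924398 ]
tip in crop 332.00354384844195 176.5083149817068
```

View pics/side2.png

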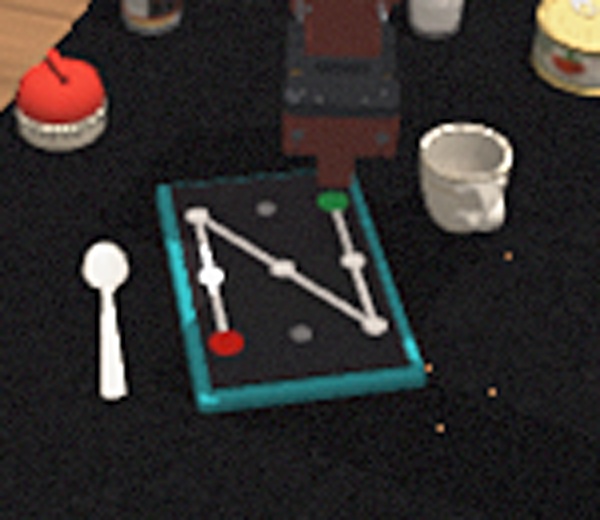

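The closed tips hang just above the green dot, at about crop (333,182), which agrees with the projected position. Now I'll lower them gently.

{"op": "play_rows", "data": {"dp": [[0, 1, -4], [0, 1, -4], [0, 0, -3], [0, 0, -2], [0, 0, -1], [0, 0, 0]], "yaw": [0, 0, 0, 0, 0, 0]}}

```text
t: 4.08
ee_pos: [564.5, -91.2, 18.4]
orientation: [-3.108, -0.455, 0.001]
ft_force: [-0.4, 0.3, 0.6]
width: 0.4
grasp_force: 0.0
```

{"op": "play_rows", "data": {"dp": [[0, 0, -1], [0, 0, -1], [0, 0, 0], [0, 0, 0]], "yaw": [0, 0, 0, 0]}}

```text
t: 4.42
ee_pos: [564.7, -91.3, 16.7]
orientation: [-3.108, -0.455, 0.0]
ft_force: [0.5, 0.4, 0.4]
width: 0.6
grasp_force: 0.0
```

{"op": "play_rows", "data": {"dp": [[0, 0, -0.7], [0, 0, -0.5], [0, 0, 0], [0, 0, 0]], "yaw": [0, 0, 0, 0]}}

```text
t: 4.75
ee_pos: [564.8, -91.3, 15.7]
orientation: [3.108, 0.455, 0.0]
ft_force: [-1.3, 0.3, 2.4]
width: 0.1
grasp_force: 1.4
```

{"op": "play_rows", "data": {"dp": [[0, 0, -0.5], [0, 0, 0], [0, 0, 0]], "yaw": [0, 0, 0]}}

```text
t: 5.0
ee_pos: [564.8, -91.3, 15.2]
orientation: [3.108, 0.455, 0.0]
ft_force: [-0.1, -1.2, 4.4]
width: 0.4
grasp_force: 2.2
```

Contact is at about 4 N. Next is the first bar.

{"op": "play_rows", "data": {"dp": [[-2, 3.5, 0], [-3.7, 6.5, 0], [-3.7, 6.5, 0], [-3.7, 6.5, 0], [-3.7, 6.5, 0], [-3.7, 6.5, 0], [-3.7, 6.5, 0]], "yaw": [0, 0, 0, 0, 0, 0, 0]}}

```text
t: 5.58
ee_pos: [540.2, -48.0, 15.1]
orientation: [3.108, 0.456, 0.001]
ft_force: [1.6, -3.0, 4.7]
width: 0.5
grasp_force: 2.3
```

```bash
cat > chk.py <<'E'
from h import *
r=viewer.get_image('side'); I=r['pixels'].astype(int)
for m in((I[...,0]>I[...,1]*1.8)&(I[...,0]>90),(I[...,1]>I[...,0]*1.5)&(I[...,1]>I[...,2]*1.3)&(I[...,1]>50)):
    m[:195]=0;m[245:]=0;m[:,:230]=0;m[:,290:]=0
    k,l,s,ce=cv2.connectedComponentsWithStats(m.astype(np.uint8))
    for i in range(1,k):
        if s[i,4]>8: print(s[i],np.round(world(r,*ce[i],16),1))
for k in('first_corner','second_corner'):
    for d in models.landmark_of(r,k)[:1]: print(k,np.round(world(r,*d['location'],16)))
o=ctrl.get_obs();print(o['ee_pos'],o['ft_force'])
E
python3 chk.py
```

```text
[242 233   9   6  50] [585.4  58.   16. ]
second_corner [643. -51.  16.]
[539.49817473 -47.42820941  14.93031432] [0.67512517 4.50822957 4.61936059]
```

The tablet hasn't moved. I'll carry on to the first corner.

{"op": "play_rows", "data": {"dp": [[-3.7, 6.7, 0], [-3.7, 6.7, 0], [-3.7, 6.7, 0], [-3.7, 6.7, 0], [-3.7, 6.7, 0]], "yaw": [0, 0, 0, 0, 0]}}

```text
t: 6.15
ee_pos: [521.6, -14.7, 15.1]
orientation: [3.108, 0.455, 0.0]
ft_force: [0.7, -3.2, 4.4]
width: 0.4
grasp_force: 2.4
```

{"op": "play_rows", "data": {"dp": [[-3.7, 6.7, 0], [-3.7, 6.7, 0], [-3.7, 6.7, 0], [-3, 6, 0], [0, 0, 0], [0, 0, 0]], "yaw": [0, 0, 0, 0, 0, 0]}}

```text
t: 6.65
ee_pos: [506.8, 11.9, 14.8]
orientation: [-3.107, -0.455, 0.003]
ft_force: [-1.4, 3.9, 6.1]
width: 0.4
grasp_force: 2.6
```

```bash
python3 chk.py
```

```text
[242 233   9   6  48] [585.4  58.4  16. ]
[269 199   3   4  11] [571.2 -87.6  16. ]
first_corner [512.   7.  16.]
second_corner [652. -48.  16.]
[506.81962913  11.74847246  14.79008667] [0.29363832 4.43918228 5.42252435]
```

{"op": "play_rows", "data": {"dp": [[4, -1.7, 0.2], [7, -3, 0], [7, -3, 0], [7, -3, 0], [7, -3, 0], [7, -3, 0], [7, -3, 0]], "yaw": [0, 0, 0, 0, 0, 0, 0]}}

```text
t: 7.38
ee_pos: [551.3, -8.3, 14.5]
orientation: [-3.107, -0.455, 0.009]
ft_force: [-4.9, 2.0, 6.5]
width: 0.4
grasp_force: 3.2
```

{"op": "play_rows", "data": {"dp": [[7, -3, 0], [7, -3, 0], [7, -3, 0], [7, -3, 0], [7, -3, 0], [0, 0, 0]], "yaw": [0, 0, 0, 0, 0, 0]}}

```text
t: 7.88
ee_pos: [588.0, -23.7, 14.7]
orientation: [-3.107, -0.454, 0.005]
ft_force: [-0.7, -1.1, 6.4]
width: 0.3
grasp_force: 2.9
```

```bash
python3 chk.py
```

```text
[242 233   9   7  50] [585.1  58.4  16. ]
[270 198   7   6  35] [564.3 -90.5  16. ]
first_corner [504.  11.  16.]
second_corner [649. -54.  16.]
[588.04187461 -23.74382637  14.88393322] [-0.83943002 -1.6937322   4.82078764]
```

{"op": "play_rows", "data": {"dp": [[6, -2.5, 0], [7, -3, 0], [7, -3, 0], [7, -3, 0]], "yaw": [0, 0, 0, 0]}}

```text
t: 8.37
ee_pos: [613.4, -34.6, 14.5]
orientation: [-3.106, -0.454, 0.009]
ft_force: [-3.9, 2.0, 5.8]
width: 0.7
grasp_force: 3.3
```

{"op": "play_rows", "data": {"dp": [[7, -3, 0], [7, -3, 0], [7, -3, 0], [7, -3, 0], [0, 0, 0], [0, 0, 0]], "yaw": [0, 0, 0, 0, 0, 0]}}

```text
t: 8.87
ee_pos: [643.1, -47.1, 14.8]
orientation: [-3.108, -0.455, 0.003]
ft_force: [-0.7, -1.4, 4.5]
width: 0.4
grasp_force: 2.8
```

```bash
python3 chk.py
```

```text
[242 233   9   7  51] [585.3  58.3  16. ]
[269 198   9   6  37] [564.5 -90.6  16. ]
first_corner [508.  15.  16.]
second_corner [646. -50.  16.]
[643.09611582 -47.14786827  14.89904035] [-0.56785467 -0.05550494  5.96077401]
```

Last bar: from the second corner to the red dot, a shift of (-58, 105).

{"op": "play_rows", "data": {"dp": [[-2, 3.5, 0], [-3.7, 6.7, 0], [-3.7, 6.7, 0], [-3.7, 6.7, 0], [-3.7, 6.7, 0], [-3.7, 6.7, 0], [-3.7, 6.7, 0], [-3.7, 6.7, 0]], "yaw": [0, 0, 0, 0, 0, 0, 0, 0]}}

```text
t: 9.68
ee_pos: [615.5, 3.9, 15.2]
orientation: [-3.108, -0.456, 0.0]
ft_force: [2.0, -3.0, 4.0]
width: 0.4
grasp_force: 2.2
```

{"op": "play_rows", "data": {"dp": [[-3.7, 6.7, 0], [-3.7, 6.7, 0], [-3.7, 6.7, 0], [-3.7, 6.7, 0], [-3.7, 6.7, 0], [-3.7, 6.7, 0], [-3.7, 6.7, 0], [-3.7, 6.7, 0]], "yaw": [0, 0, 0, 0, 0, 0, 0, 0]}}

```text
t: 10.35
ee_pos: [585.9, 57.3, 15.2]
orientation: [-3.108, -0.455, 0.0]
ft_force: [0.1, -3.1, 3.9]
width: 0.3
grasp_force: 2.2
```

{"op": "play_rows", "data": {"dp": [[0, 0.5, 0], [0, 0, 0], [0, 0, 0], [0, 0, 0]], "yaw": [0, 0, 0, 0]}}

```text
t: 10.68
ee_pos: [585.7, 57.5, 15.0]
orientation: [-3.108, -0.455, 0.002]
ft_force: [-1.3, 3.8, 4.1]
width: 0.7
grasp_force: 2.4
```

```bash
python3 chk.py
```

```text
[269 198   9   6  38] [564.8 -90.7  16. ]
first_corner [506.  18.  16.]
second_corner [662.  48.  16.]
[586.02364231  57.15263817  15.05161068] [-2.26531624  2.85237097  4.97163056]
```

```bash
python3 -c "
from h import *
print(ticket.close_job())"
```

```text
the job is handed in; nothing more can be done
None
```

I traced the Z from the green dot to the red dot at about 4–6.5 N, and handed the job in with the fingertips resting on the red dot at about 5 N; the camera checks showed no noticeable tablet movement, and the verdict was not reported back.

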